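Load disc loggers into the bench calibrator and set its selector wheel

ROBOT

A 7-joint arm with a two-finger parallel gripper is mounted at the origin on the work surface. World frame = base frame: x ahead of the robot, y to its left, z up, the work surface at z = 0. Lengths are in m, angles in rad, forces in N, time in s.
With the tool pointing down it reaches from about 0.425 to 0.925 m from the base axis. Payload 6.8 kg.
Tool frame: the origin (TCP) lies at the very end of the fingers, on their centre line; the grasp point (between the pads) lies bot.grip_point_offset behind it (bot.grip_point_offset is the distance from the TCP to the grasp point, in m); z points along the fingers, y is the line along which they close (so a half turn about z gives the same grasp; the last joint's range is limited). The gripper opens to 85 mm and grips with 20 to 120 N. Pads are 22 mm wide; open, the fingers measure 114 mm over their backs; the gripper's body (76 mm by 85 mm) begins 54 mm behind the grasp point. The pads swing forward as they close: fully open they stand 13 mm farther back than shut.
Start: joints at [-1.384, 0.477, 0.022, 1.555, -0.011, 1.109, -0.083], TCP at [0.196, 0.646, 0.231] pointing down, gripper open.
Joint ranges: [-2.96, 2.96], [-0.34, 2.1], [-1.41, 1.46], [0.24, 2.44], [-1.37, 4.51], [0.17, 1.92], [-2.96, 2.96]. Speed limits (rad/s): [2.39, 2.39, 3.14, 3.14, 3.14, 3.14, 3.14].

INTERFACE

Orientations are given as a unit quaternion [w, x, y, z].
In Python, from station import bot, imaging gives the robot as it stands. The module is installed in compiled form; this text tells all that it offers.
- The arm moves only by the tool carry_out, never from a script. Its argument "targets" is one flat list of numbers, 5 for each row, row after row: the closure in counts, from 0 (fully open) to 255 (shut), then the shift along the world's x, y, z in mm, then the turn about the world's z in degrees. A call has 1 to 20 rows; each row shifts and turns the commanded pose from where the row before left it; what a row does not reach is not made up. A row lasts 1/10 s, in which the tool goes at most 50 mm and 8.59 degrees, less where a joint would pass 70% of its speed; a pose out of reach is approached as far as the arm can. A call is refused whole if a number of a shift passes 50 or a number of a turn 8.59, either way. A call with a gripper value outside its range is refused whole. The fingers move at their own pace and stop on an object; "newtons" is the grip in N (left out, the last holds). Time passes only in rows, so rows that do not move let the fingers close. It gives the time, the measured TCP pose, the force, the opening and the grip force at its end, in the units of the state.
- bot.get_obs(): the state, without advancing time (a new reading comes with each control period).
- imaging.read_camera(name): name is "scene" or "top"; returns a dict with "frame" (400x640x3 uint8, red, green, blue), "fov_y" (degrees; the focal length in pixels is half the picture's height over the tangent of half this angle, whatever the lens; pixels are square), "cx", "cy" (the principal point, pixels), "k1" (the pictures are not rectified: a ray, as slopes to the right and down, at radius r is drawn at 1 + k1 r^2 times it, then the intrinsics apply), "pose" (4x4, takes a point from camera to world coordinates). Camera axes: x right, y up, looking along -z (the intrinsics and any distortion apply to the point x, -y, -z); pixel columns grow to the right and rows downward; lengths in m; the calibration is good to about 2 mm. A picture is of the moment at which its call begins. There is no depth.
- bot.hand_in(): hands the job in; it is judged then, once.
The state is a dict: "t": time; "q": joint angles; "joint_vel": joint speeds; "joint_torque": joint torques, N m; "eef_pos": TCP position; "tool_rot": TCP orientation; "contact_force": force on the tool from outside, world axes, zero at the start; "torque": the same for the moment, N m; "gripper_width": opening from 0.0 (shut) to 1.0 (fully open); "grasp_force": force on a finger pad.
Only numpy, scipy, OpenCV 4.12 (cv2) and the standard library are available. Lean on these libraries where they do the work, as an engineer would, in place of code of your own. Each camera call takes 0.05 s, during which the arm holds its last target. There are 200 camera calls.

TASK

Set the calibrator up for a run: first turn its selector wheel until the ring mark stands in the middle of the window, then, leaving it there, put every disc logger lying on the table flat and fully down into a well of its own, flipping open the well caps as needed, and press all the caps fully shut. Only when every logger is in and every cap is shut, turn the wheel until the solid disc mark stands in the middle of the window. Leave the other things on the bench where they are.

Things in the scene. Friction and masses are not known exactly. Their poses are not given: they have to be found in the camera images.
- calibrator: The calibrator: a dark steel bench unit, 260 (x) x 262 (y) x 70 mm high to its deck, fixed to the table. Origin: centre of its underside, on the table; z up, -x is its front (towards the robot, where the wells and caps are), +y its left. Three wells in a row along its front, the selector wheel behind them.
- wheel (a joint): Black selector wheel, 140 mm wide, level, axis vertical. Reading in rad grows anticlockwise seen from above; stops at -0.3 and 5.5; stays where left (0.05 N m). White marks, one per 60 degree sector; in mid window at: 0 radial bar, 1.047 ring (open middle), 2.094 two dots, 3.142 solid disc, 4.189 cross, 5.236 blank. Window: 40 mm gap in the grey cover plate, +x (far from robot) of the axis.
- knob_grip (a point): The wheel's handle at grip height, on the wheel's axis: an aluminium bar 50 mm long (along this point's x), 14 mm thick (y) and 30 mm high; this point is 118 mm above the table, 12 mm below the bar's top and 18 mm above its bottom. It turns with the wheel, and the orientation given is the bar's. The highest thing near it is the window's cover plate, whose top is 22 mm below this point.
- well0 (a point): Centre of the mouth of the left (+y) well, level with the deck, 70 mm above the table: a round pocket 47 mm wide and 10 mm deep with a flat floor, in the aluminium strip along the calibrator's front. The wells are 84 mm apart.
- cap0 (a joint): Hinge of the white flip cap over the left (+y) well: 0 is shut (level), growing as it swings up and away from the robot, up to 2.3 rad; stays at any angle (0.03 N m). The axis runs along the calibrator's y, 34 mm behind (+x) the well's centre and 16 mm above its mouth. Cap: 50 mm wide (y), 6 mm thick, 62 mm long from the hinge.
- cap0_tab (a point): The middle of the pull tab of that cap, 80 mm from the hinge axis: a white bar 12 mm wide (calibrator's y), 10 mm high and 34 mm long that sticks out 34 mm from the cap's front edge, in the plane of the cap; when shut it overhangs the calibrator's front face, 86 mm above the table. The point's x points along the tab towards the hinge.
- well1 (a point): Centre of the mouth of the middle well, level with the deck, 70 mm above the table: a round pocket 47 mm wide and 10 mm deep with a flat floor, in the aluminium strip along the calibrator's front. The wells are 84 mm apart.
- cap1 (a joint): Hinge of the white flip cap over the middle well: 0 is shut (level), growing as it swings up and away from the robot, up to 2.3 rad; stays at any angle (0.03 N m). The axis runs along the calibrator's y, 34 mm behind (+x) the well's centre and 16 mm above its mouth. Cap: 50 mm wide (y), 6 mm thick, 62 mm long from the hinge.
- cap1_tab (a point): The middle of the pull tab of that cap, 80 mm from the hinge axis: a white bar 12 mm wide (calibrator's y), 10 mm high and 34 mm long that sticks out 34 mm from the cap's front edge, in the plane of the cap; when shut it overhangs the calibrator's front face, 86 mm above the table. The point's x points along the tab towards the hinge.
- well2 (a point): Centre of the mouth of the right (-y) well, level with the deck, 70 mm above the table: a round pocket 47 mm wide and 10 mm deep with a flat floor, in the aluminium strip along the calibrator's front. The wells are 84 mm apart.
- cap2 (a joint): Hinge of the white flip cap over the right (-y) well: 0 is shut (level), growing as it swings up and away from the robot, up to 2.3 rad; stays at any angle (0.03 N m). The axis runs along the calibrator's y, 34 mm behind (+x) the well's centre and 16 mm above its mouth. Cap: 50 mm wide (y), 6 mm thick, 62 mm long from the hinge.
- cap2_tab (a point): The middle of the pull tab of that cap, 80 mm from the hinge axis: a white bar 12 mm wide (calibrator's y), 10 mm high and 34 mm long that sticks out 34 mm from the cap's front edge, in the plane of the cap; when shut it overhangs the calibrator's front face, 86 mm above the table. The point's x points along the tab towards the hinge.
- logger0_center (a point): Disc data logger: a steel disc 40 mm across and 18 mm thick with a thin dark band round it, 60 g more or less, either face may be up; this point is its centre. At the start flat on the table left of the calibrator. Two or three loggers are present (None from the start: absent). In a well its centre is 1 mm below the mouth.
- logger1_center (a point): Disc data logger: a steel disc 40 mm across and 18 mm thick with a thin dark band round it, 60 g more or less, either face may be up; this point is its centre. At the start flat on the table left of the calibrator. Two or three loggers are present (None from the start: absent). In a well its centre is 1 mm below the mouth.
- logger2_center (a point): Disc data logger: a steel disc 40 mm across and 18 mm thick with a thin dark band round it, 60 g more or less, either face may be up; this point is its centre. At the start flat on the table left of the calibrator. Two or three loggers are present (None from the start: absent). In a well its centre is 1 mm below the mouth.
- weight: bystander: a small steel knobbed weight, 30 mm wide, 45 mm high; origin at its underside (at the middle of its length for the long ones)
- mug: bystander: white mug, 80 mm wide, 90 mm high; origin at its underside (at the middle of its length for the long ones)
- jar: bystander: amber jar, 52 mm wide, 70 mm high; origin at its underside (at the middle of its length for the long ones)
- driver: bystander: screwdriver lying flat; origin at its underside (at the middle of its length for the long ones)
- spanner: bystander: spanner lying flat; origin at its underside (at the middle of its length for the long ones)
- meter: bystander: yellow hand-held multimeter, 150 x 75 x 36 mm; origin at its underside (at the middle of its length for the long ones)
There are look-alikes about, which are no part of the job. What is shaped like the part that bears logger2_center but orange is not meant. Leave any purple look-alike of the part that bears logger0_center alone.

How it is judged:
On the way, in this order (a step that is already met when the one before it is completed fails the run):
1. the ring mark stands in the middle of the window (within 0.14 rad) (value of joint wheel between 0.9072 and 1.1872 rad), for 0.2 s.
2. with the ring still in the window, every logger present is in a well and all three caps are shut (value of joint wheel between 0.8772 and 1.2172 rad and ((horizontal distance between logger0_center and well0 below 0.007 m and z of logger0_center in the frame of calibrator between 0.064 and 0.072 m) or (horizontal distance between logger0_center and well1 below 0.007 m and z of logger0_center in the frame of calibrator between 0.064 and 0.072 m) or (horizontal distance between logger0_center and well2 below 0.007 m and z of logger0_center in the frame of calibrator between 0.064 and 0.072 m)) and ((horizontal distance between logger1_center and well0 below 0.007 m and z of logger1_center in the frame of calibrator between 0.064 and 0.072 m) or (horizontal distance between logger1_center and well1 below 0.007 m and z of logger1_center in the frame of calibrator between 0.064 and 0.072 m) or (horizontal distance between logger1_center and well2 below 0.007 m and z of logger1_center in the frame of calibrator between 0.064 and 0.072 m)) and ((horizontal distance between logger2_center and well0 below 0.007 m and z of logger2_center in the frame of calibrator between 0.064 and 0.072 m) or (horizontal distance between logger2_center and well1 below 0.007 m and z of logger2_center in the frame of calibrator between 0.064 and 0.072 m) or (horizontal distance between logger2_center and well2 below 0.007 m and z of logger2_center in the frame of calibrator between 0.064 and 0.072 m)) and value of joint each of cap0, cap1, cap2 below 0.07 rad), for 0.2 s.
At the end, for the whole second after the job is handed in: The wheel is at rest with the solid disc in the middle of the window (3.142 within 0.14 rad); every logger present is within 7 mm of the centre of a well and down on its floor (centre within 4 mm of its seated height); all three caps are shut (below 0.07 rad) (value of joint wheel between 3.0016 and 3.2816 rad and ((horizontal distance between logger0_center and well0 below 0.007 m and z of logger0_center in the frame of calibrator between 0.064 and 0.072 m) or (horizontal distance between logger0_center and well1 below 0.007 m and z of logger0_center in the frame of calibrator between 0.064 and 0.072 m) or (horizontal distance between logger0_center and well2 below 0.007 m and z of logger0_center in the frame of calibrator between 0.064 and 0.072 m)) and ((horizontal distance between logger1_center and well0 below 0.007 m and z of logger1_center in the frame of calibrator between 0.064 and 0.072 m) or (horizontal distance between logger1_center and well1 below 0.007 m and z of logger1_center in the frame of calibrator between 0.064 and 0.072 m) or (horizontal distance between logger1_center and well2 below 0.007 m and z of logger1_center in the frame of calibrator between 0.064 and 0.072 m)) and ((horizontal distance between logger2_center and well0 below 0.007 m and z of logger2_center in the frame of calibrator between 0.064 and 0.072 m) or (horizontal distance between logger2_center and well1 below 0.007 m and z of logger2_center in the frame of calibrator between 0.064 and 0.072 m) or (horizontal distance between logger2_center and well2 below 0.007 m and z of logger2_center in the frame of calibrator between 0.064 and 0.072 m)) and value of joint each of cap0, cap1, cap2 below 0.07 rad and velocity of joint wheel between -0.05 and 0.05 rad/s); the robot touches nothing.
It fails at once if a bystander is shifted by more than 30 mm (distance of any of weight, mug, jar, driver, spanner, meter from where it was at the start of the episode above 0.03 m).
Of logger0, logger1, logger2 only 2 to 3 are there at a start; the rules pass over those that are not, and their reading is None.
At some moment in a run one of logger0, logger1, logger2 may be knocked a few centimetres aside while the robot is not near it.
Once in a run the grip may slacken for a moment while it holds something.
It also fails if it takes over 210 s, if anything falls off the work surface, if the arm or the gripper's body presses on something with over 40 N, if the wrist force passes 120 N, or if a joint passes its speed limit or range.

## Working session

There is one attempt and no reset: what is moved stays moved. The work goes in short steps, Python scripts to look and compute and a tool call to move; the robot and the scene stay as the last step left them, time stands still between calls to the robot, and variables do not carry over. Pictures are saved under pics/ and viewed, at most 14 in all, crops included, and the job is handed in when it is done.

Besides the shell and the picture viewer there is one more tool, called after ">>>" as a command line: name --argument value ..., lists and objects as JSON in quotes. carry_out: Moves the arm, as the interface text tells. Its arguments: {"type":"object","properties":{"targets":{"type":"array","items":{"type":"number"}},"newtons":{"type":"number"}},"required":["targets"]}

```bash
mkdir -p pics
cat > h.py <<'E'
import numpy as np, cv2
from station import bot, imaging
def cam(n,save=None):
    c=imaging.read_camera(n)
    if save: cv2.imwrite(f'pics/{save}.png',c['frame'][:,:,::-1])
    return c
def K(c):
    f=c['frame'].shape[0]/2/np.tan(np.radians(c['fov_y'])/2)
    return np.array([[f,0,c['cx']],[0,f,c['cy']],[0,0,1]]),np.array([c['k1'],0,0,0,0.])
def ray(c,u,v):
    k,d=K(c); p=cv2.undistortPointsIter(np.array([[[u,v]]],float),k,d,None,None,(3,50,1e-9))[0,0]
    P=np.array(c['pose']); r=P[:3,:3]@np.array([p[0],-p[1],-1]); return P[:3,3],r
def onz(c,u,v,z):
    o,r=ray(c,u,v); return o+r*(z-o[2])/r[2]
def proj(c,pts):
    k,d=K(c);P=np.array(c['pose']); q=(np.atleast_2d(pts)-P[:3,3])@P[:3,:3]; q=q*[1,-1,-1]
    return cv2.projectPoints(q.reshape(-1,1,3),np.zeros(3),np.zeros(3),k,d)[0][:,0]
E
python3 - <<'E'
from h import *
for n in('top','scene'):
    c=cam(n,n+'0'); print(n,c['fov_y'],c['cx'],c['cy'],c['k1'],np.round(c['pose'],3).tolist())
o=bot.get_obs();print(o, bot.grip_point_offset)
E
```

```text
top 42.0230860908474 311.2172715422937 192.9296950626348 -0.03346609257716271 [[0.004, 0.994, -0.111, 0.363], [-1.0, 0.003, -0.01, 0.014], [-0.01, 0.111, 0.994, 1.712], [0.0, 0.0, 0.0, 1.0]]
scene 56.110223015355366 319.24371388594676 202.04417901154628 -0.03205319775181841 [[-0.686, -0.486, 0.542, 1.063], [0.727, -0.463, 0.507, 0.505], [0.004, 0.742, 0.671, 0.72], [0.0, 0.0, 0.0, 1.0]]
{'t': 0.1, 'q': array([-1.3841443 ,  0.47771477,  0.02231921,  1.55634665, -0.01151482,
        1.10929113, -0.08307335]), 'joint_vel': array([ 6.62776439e-05, -1.22238670e-03, -4.56424012e-04, -1.40550049e-03,
        1.14058831e-04, -8.65626146e-04,  6.15813105e-04]), 'joint_torque': array([ 3.74359981e-03, -5.97762930e+01,  1.61324121e+00, -2.81951362e+01,
        1.28652304e-02,  5.09022415e-03,  3.60912580e-06]), 'eef_pos': array([0.19592735, 0.64538527, 0.23042677]), 'tool_rot': array([-7.29346848e-05,  1.46812902e-01,  9.89163943e-01, -8.12950383e-04]), 'contact_force': array([0.74492011, 0.91952321, 0.61761287]), 'torque': array([ 0.03095778, -0.00131828,  0.03887522]), 'grasp_force': 0.0, 'gripper_width': 0.9993229024190536} 0.0187
```

View pics/top0.png

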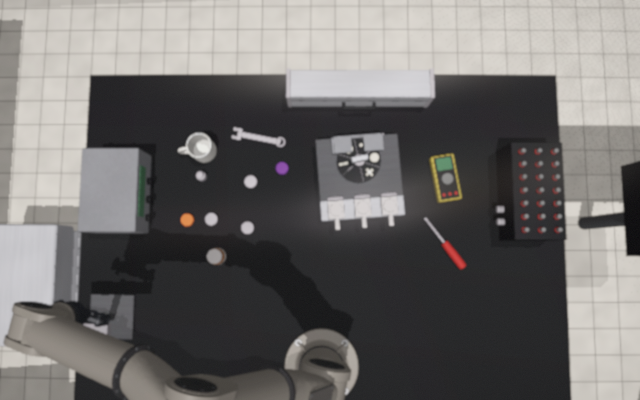

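View pics/scene0.png

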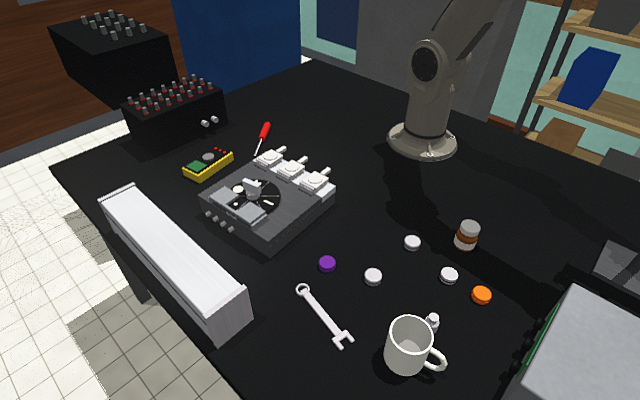

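Top view: three steel discs at (250,181), (211,219) and (247,228), an orange look-alike at (187,220), a purple one at (282,168), the weight at (200,176) and the jar at (216,256). The calibrator spans about (316–405, 133–222). I'll make an enlarged crop and measure.

Run:
```python
from h import *
T=cam('top');S=cam('scene')
def blobs(c,z,box,lo,hi,amin,amax):
    hsv=cv2.cvtColor(c['frame'],cv2.COLOR_RGB2HSV); m=cv2.inRange(hsv,np.array(lo),np.array(hi))
    n,l,s,ce=cv2.connectedComponentsWithStats(m)
    for i in range(1,n):
        u,v=ce[i]
        if box[0]<u<box[2] and box[1]<v<box[3] and amin<s[i,4]<amax: print(ce[i].round(1),s[i,2:].tolist(),onz(c,u,v,z).round(4))
print('top');blobs(T,.018,(170,130,310,270),(0,0,110),(180,60,255),40,400)
print('scene');blobs(S,.014,(300,200,520,330),(0,0,110),(180,60,255),40,600)
a=cv2.resize(T['frame'][120:235,305:415],None,fx=5,fy=5,interpolation=2)
b=cv2.resize(S['frame'][135:265,190:345],None,fx=5,fy=5,interpolation=2)[:600,:800]
cv2.imwrite('pics/t1.png',a[:,:,::-1]);cv2.imwrite('pics/s1.png',b[:,:,::-1])
```

```text
top
[200.3 175.6] [10, 10, 79] [0.6096 0.3972 0.018 ]
[250.1 181. ] [13, 13, 142] [0.5917 0.2322 0.018 ]
[210.8 218.8] [13, 14, 142] [0.467  0.3588 0.018 ]
[247.  227.2] [13, 14, 143] [0.4402 0.24   0.018 ]
[214.3 256. ] [16, 15, 187] [0.3462 0.3447 0.018 ]
scene
[469.7 227.4] [21, 18, 272] [0.2926 0.3259 0.014 ]
[412.2 240.6] [17, 13, 160] [0.4365 0.241  0.014 ]
[462.9 244.4] [22, 15, 133] [0.3597 0.3411 0.014 ]
[449.2 273.4] [18, 14, 193] [0.4645 0.3609 0.014 ]
[373.  274.6] [17, 15, 204] [0.5894 0.2333 0.014 ]
```

View pics/t1.png

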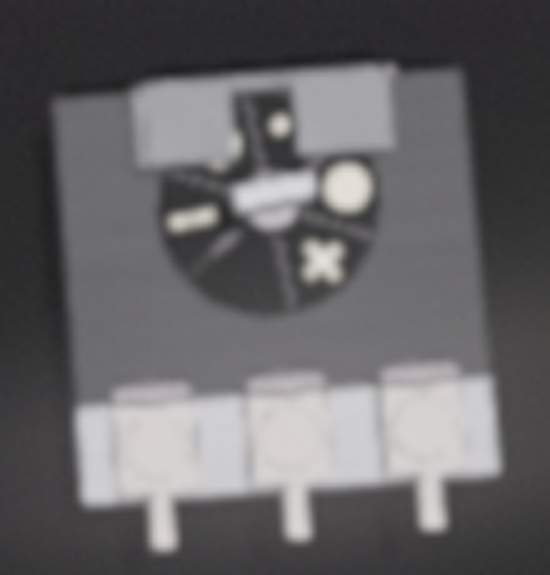

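View pics/s1.png

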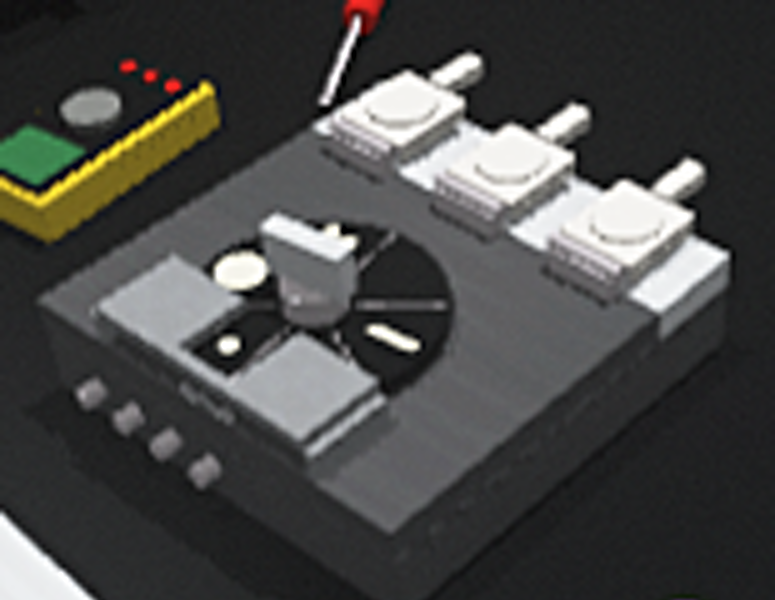

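The enlarged views confirm that all caps are shut. The window shows the two dots slightly clockwise of its middle, with the bar mark at top crop (193,217), the solid disc at (348,188) and the cross at (322,262). Three plain steel discs are the loggers; the orange and purple ones are excluded. Next I'll work out the calibrator pose, knob and wheel reading.

```bash
cat >> h.py <<'E'
def ct(c,x,y,z): return onz(c,(x+.5)/5-.5+305,(y+.5)/5-.5+120,z)
def cs(c,x,y,z): return onz(c,(x+.5)/5-.5+190,(y+.5)/5-.5+135,z)
E
python3 - <<'E'
from h import *
T=cam('top');S=cam('scene')
d=[ct(T,*p,.07) for p in((52,97),(463,68),(502,472),(83,507))]
print(np.round(d,4)); c=np.mean(d,0); fx=(d[0]+d[1]-d[2]-d[3]); fy=d[0]-d[1]+d[3]-d[2]
print('centre',c,'yaw',np.arctan2(fx[1],fx[0]),np.arctan2(-fy[0],fy[1]),[np.linalg.norm(d[i]-d[i-1]).round(3) for i in range(4)])
e=[cs(S,*p,.07) for p in((395,535),(730,262),(40,300),(315,125))];print('scene corners',np.round(e,4))
print('tab ends top',[ct(T,*p,.091).round(4) for p in((164,550),(299,540),(434,530))])
print('tab ends scn',[cs(S,*p,.091).round(4) for p in((695,165),(578,110),(473,60))])
for z in(.075,.08):
  b,di,x=[ct(T,*p,z) for p in((193,217),(348,188),(322,262))]
  print(z,'ctr',(b+di)/2,'ang bar-disc',np.arctan2(*(b-di)[[1,0]]),'r',np.linalg.norm(b-di)/2)
print('knob top',ct(T,273,190,.13),'ends',[ct(T,*p,.13).round(4) for p in((233,198),(314,182))])
k=[cs(S,*p,.13) for p in((272,216),(350,258))];print('knob scn',np.round(k,4))
E
```

```text
[[ 0.7214  0.0191  0.07  ]
 [ 0.7409 -0.245   0.07  ]
 [ 0.4809 -0.2658  0.07  ]
 [ 0.458  -0.0012  0.07  ]]
centre [ 0.60028952 -0.12321958  0.07      ] yaw 0.07823454923666145 0.08008082128799916 [np.float64(0.264), np.float64(0.265), np.float64(0.261), np.float64(0.266)]
scene corners [[ 0.7181  0.0225  0.07  ]
 [ 0.4637  0.0041  0.07  ]
 [ 0.7386 -0.2392  0.07  ]
 [ 0.538  -0.2568  0.07  ]]
tab ends top [array([ 0.4302, -0.0514,  0.091 ]), array([ 0.4367, -0.1353,  0.091 ]), array([ 0.4431, -0.2193,  0.091 ])]
tab ends scn [array([ 0.4333, -0.0496,  0.091 ]), array([ 0.4409, -0.1339,  0.091 ]), array([ 0.4478, -0.2156,  0.091 ])]
0.075 ctr [ 0.65208593 -0.12031155  0.075     ] ang bar-disc 1.760363529913639 r 0.0503199703248804
0.08 ctr [ 0.65120252 -0.1199016   0.08      ] ang bar-disc 1.7603635299136389 r 0.050166290384550255
knob top [ 0.65016909 -0.11736445  0.13      ] ends [array([ 0.6451, -0.0927,  0.13  ]), array([ 0.6552, -0.1427,  0.13  ])]
knob scn [[ 0.6513 -0.141   0.13  ]
 [ 0.6455 -0.0869  0.13  ]]
```

Measurements agree between the views:
- **Calibrator:** yaw about 0.08.
- **Wheel:** reading about 1.68, so it needs −36° to reach the ring.
- **Knob:** (0.650, −0.1175), bar at 100.9°.
- **Loggers:** (0.591, 0.233), (0.466, 0.360) and (0.438, 0.2405).

First move is to above the knob.

>>> carry_out --targets '[0,22.7,-38.2,0,-3.1,0,22.7,-38.2,0,-3.1,0,22.7,-38.2,0,-3.1,0,22.7,-38.2,0,-3.1,0,22.7,-38.2,0,-3.1,0,22.7,-38.2,0,-3.1,0,22.7,-38.2,0,-3.1,0,22.7,-38.2,0,-3.1,0,22.7,-38.2,0,-3.1,0,22.7,-38.2,0,-3.1,0,22.7,-38.2,0,-3.1,0,22.7,-38.2,0,-3.1,0,22.7,-38.2,0,-3.1,0,22.7,-38.2,0,-3.1,0,22.7,-38.2,0,-3.1,0,22.7,-38.2,0,-3.1,0,22.7,-38.2,0,-3.1,0,22.7,-38.2,0,-3.1,0,22.7,-38.2,0,-3.1,0,22.7,-38.2,0,-3.1]' --newtons 30

```text
t: 2.3
eef_pos: [0.6509, -0.1195, 0.2313]
tool_rot: [-0.0, 0.636, 0.772, 0.0]
contact_force: [0.7, 0.3, -0.0]
gripper_width: 1.002
grasp_force: 0.0
```

>>> carry_out --targets '[0,0,1,-40,0,0,0,1,-40,0,0,0,0,-30,0,0,0,0,-15,0,0,0,0,0,0,255,0,0,0,0,255,0,0,0,0,255,0,0,0,0,255,0,0,0,0,255,0,0,0,0,255,0,0,0,0,255,0,0,0,0]'

```text
t: 3.5
eef_pos: [0.6503, -0.1161, 0.1071]
tool_rot: [0.0, 0.635, 0.772, 0.0]
contact_force: [-1.5, 0.8, 6.2]
gripper_width: 0.157
grasp_force: 31.3
```

>>> carry_out --targets '[255,0,0,0,-6,255,0,0,0,-6,255,0,0,0,-6,255,0,0,0,-6,255,0,0,0,-6,255,0,0,0,-6,255,0,0,0,-0.5,255,0,0,0,0,255,0,0,0,0]'

```text
t: 4.4
eef_pos: [0.6504, -0.1161, 0.1071]
tool_rot: [0.0, 0.845, 0.534, 0.0]
contact_force: [-2.5, 0.5, 5.6]
gripper_width: 0.155
grasp_force: 31.4
```

>>> carry_out --targets '[140,0,0,0,0,140,0,0,0,0,140,0,0,0,0,140,0,0,30,0,140,0,0,45,0,140,-48,0,0,0,140,-48,0,0,0,140,-48,0,0,0,140,-40,-10,0,0,140,0,-48,0,0,140,0,-30,0,0,140,0,0,0,0]'

```text
t: 5.6
eef_pos: [0.4653, -0.2084, 0.1821]
tool_rot: [0.001, 0.847, 0.532, 0.0]
contact_force: [0.1, 0.9, 0.2]
gripper_width: 0.452
grasp_force: 0.0
```

Run:
```python
from h import *
T=cam('top')
a=cv2.resize(T['frame'][120:235,305:415],None,fx=5,fy=5,interpolation=2)
cv2.imwrite('pics/t2.png',a[:,:,::-1])
print(bot.get_obs()['eef_pos'],bot.get_obs()['q'])
```

```text
[ 0.46563769 -0.20622202  0.18161104] [-0.37202023  0.34111393  0.82182506  2.03819465 -0.31985346  0.8908364
  0.17785066]
```

View pics/t2.png

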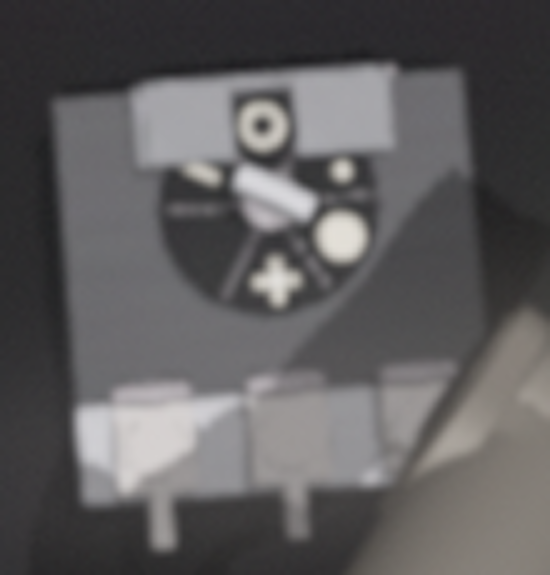

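Ring is centred in the window at crop (264,125), with the cross opposite it. Now cap 2: turn so the fingers close along the calibrator's y, above its tab.

>>> carry_out --targets '[140,-1.2,-1.5,-5,-8.5,140,-1.2,-1.5,-5,-8.5,140,-1.2,-1.5,-5,-8.5,140,-1.2,-1.5,-5,-8.5,140,-1.2,-1.5,-5,-8.5,140,-1,-1.5,-5,-8.5,140,-1,-1.5,-5,-8.5,140,0,0,0,0,140,0,0,0,0]'

```text
t: 6.55
eef_pos: [0.4582, -0.2139, 0.1461]
tool_rot: [0.0, 0.999, 0.047, -0.0]
contact_force: [0.2, 0.5, -0.1]
gripper_width: 0.451
grasp_force: 0.0
```

>>> carry_out --targets '[140,-0.7,-2.6,-30,0,140,0,0,-30,-0.8,140,0,0,-9,0,140,0,0,0,0,255,0,0,0,0,255,0,0,0,0,255,0,0,0,0,255,0,0,0,0,255,0,0,0,0]' --newtons 20

```text
t: 7.45
eef_pos: [0.4581, -0.2159, 0.0783]
tool_rot: [-0.001, 0.999, 0.038, 0.001]
contact_force: [-2.6, 4.9, 6.4]
gripper_width: 0.133
grasp_force: 24.0
```

>>> carry_out --targets '[255,1,0.1,12.7,0,255,2.9,0.2,12.4,0,255,4.7,0.4,11.9,0,255,6.4,0.5,11,0,255,8,0.6,10,0,255,9.4,0.7,8.6,0,255,10.5,0.8,7.2,0,255,11.5,0.9,5.5,0,255,12.2,1,3.7,0,255,12.6,1,1.9,0,255,12.7,1,0,0,255,12.6,1,-2,0,255,12.2,1,-3.8,0,255,11.4,0.9,-5.6,0,255,0,0,0,0]'

```text
t: 8.95
eef_pos: [0.588, -0.2059, 0.1519]
tool_rot: [0.0, 0.999, 0.039, 0.001]
contact_force: [0.8, 6.5, 4.8]
gripper_width: 0.132
grasp_force: 20.0
```

>>> carry_out --targets '[140,0,0,0,0,140,0,0,0,0,140,0,0,0,0,140,0,0,25,0,140,0,0,20,0,140,-34.3,18.1,0,0,140,-34.3,18.1,0,0,140,-34.3,18.1,0,0,140,-34.3,18.1,0,0,140,0,0,-40,0,140,0,0,-40,0,140,0,0,0,0]'

```text
t: 10.15
eef_pos: [0.4453, -0.1334, 0.1131]
tool_rot: [-0.001, 0.999, 0.038, -0.003]
contact_force: [-0.1, 0.3, 0.2]
gripper_width: 0.45
grasp_force: 0.0
```

>>> carry_out --targets '[140,5.5,0,0,0,140,0,0,-20,0,140,0,0,-16,0,140,0,0,0,0,255,0,0,0,0,255,0,0,0,0,255,0,0,0,0,255,0,0,0,0,255,0,0,0,0]'

```text
t: 11.05
eef_pos: [0.4547, -0.1322, 0.0811]
tool_rot: [-0.002, 0.999, 0.039, 0.0]
contact_force: [-1.0, 9.2, 8.0]
gripper_width: 0.137
grasp_force: 9.2
```

>>> carry_out --targets '[255,1,0.1,12.7,0,255,2.9,0.2,12.4,0,255,4.7,0.4,11.9,0,255,6.4,0.5,11,0,255,8,0.6,10,0,255,9.4,0.7,8.6,0,255,10.5,0.8,7.2,0,255,11.5,0.9,5.5,0,255,12.2,1,3.7,0,255,12.6,1,1.9,0,255,12.7,1,0,0,255,12.6,1,-2,0,255,12.2,1,-3.8,0,255,11.4,0.9,-5.6,0,255,0,0,0,0]'

```text
t: 12.55
eef_pos: [0.5843, -0.122, 0.1544]
tool_rot: [-0.001, 0.999, 0.039, 0.001]
contact_force: [1.7, 7.7, 4.2]
gripper_width: 0.129
grasp_force: 19.9
```

>>> carry_out --targets '[140,0,0,0,0,140,0,0,0,0,140,0,0,0,0,140,0,0,25,0,140,0,0,20,0,140,-34.3,18.5,0,0,140,-34.3,18.5,0,0,140,-34.3,18.5,0,0,140,-33,18.5,0,0,140,0,0,-40,0,140,0,0,-40,0,140,0,0,0,0]'

```text
t: 13.75
eef_pos: [0.4429, -0.0494, 0.1158]
tool_rot: [-0.0, 0.999, 0.038, -0.003]
contact_force: [-0.8, -0.6, 0.7]
gripper_width: 0.451
grasp_force: 0.0
```

>>> carry_out --targets '[140,2,1,0,0,140,0,0,-20,0,140,0,0,-18,0,140,0,0,0,0,255,0,0,0,0,255,0,0,0,0,255,0,0,0,0,255,0,0,0,0,255,0,0,0,0]'

```text
t: 14.65
eef_pos: [0.449, -0.0482, 0.0817]
tool_rot: [-0.002, 0.999, 0.038, 0.001]
contact_force: [-1.3, 6.0, 6.1]
gripper_width: 0.134
grasp_force: 24.2
```

>>> carry_out --targets '[255,1,0.1,12.7,0,255,2.9,0.2,12.4,0,255,4.7,0.4,11.9,0,255,6.4,0.5,11,0,255,8,0.6,10,0,255,9.4,0.7,8.6,0,255,10.5,0.8,7.2,0,255,11.5,0.9,5.5,0,255,12.2,1,3.7,0,255,12.6,1,1.9,0,255,12.7,1,0,0,255,12.6,1,-2,0,255,12.2,1,-3.8,0,255,11.4,0.9,-5.6,0,255,0,0,0,0]'

```text
t: 16.15
eef_pos: [0.5783, -0.0382, 0.1547]
tool_rot: [-0.0, 0.999, 0.038, 0.001]
contact_force: [0.9, 6.2, 4.6]
gripper_width: 0.128
grasp_force: 19.9
```

>>> carry_out --targets '[140,0,0,0,0,140,0,0,0,0,140,0,0,0,0,140,0,0,25,0,140,0,0,25,0,100,-25,45,0,0,100,-25,45,0,0,100,-25,45,0,0,100,-15,45,0,0,100,0,0,0,0]'

```text
t: 17.15
eef_pos: [0.4857, 0.1439, 0.2031]
tool_rot: [-0.001, 0.999, 0.043, -0.001]
contact_force: [0.1, 1.1, -0.5]
gripper_width: 0.608
grasp_force: 0.0
```

Run:
```python
from h import *
T=cam('top');S=cam('scene')
a=cv2.resize(T['frame'][120:235,305:415],None,fx=5,fy=5,interpolation=2)
b=cv2.resize(S['frame'][135:265,190:345],None,fx=5,fy=5,interpolation=2)[:600,:800]
cv2.imwrite('pics/t3.png',np.hstack([a[:,:,::-1]]));cv2.imwrite('pics/s3.png',b[:,:,::-1])
cv2.imwrite('pics/s3f.png',S['frame'][:,:,::-1])
```

```text
(no output)
```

View pics/t3.png

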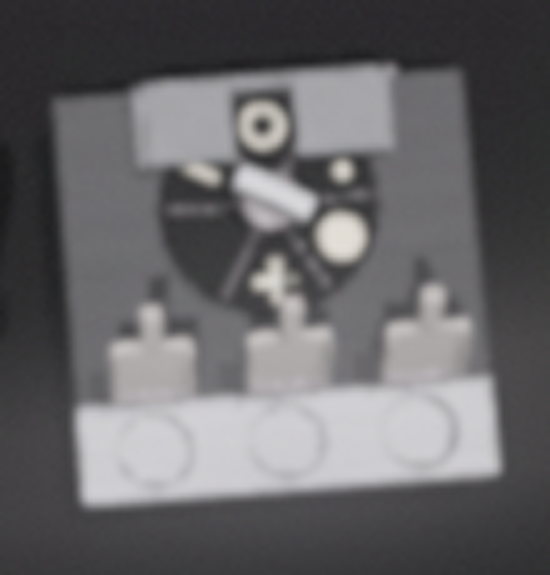

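View pics/s3f.png

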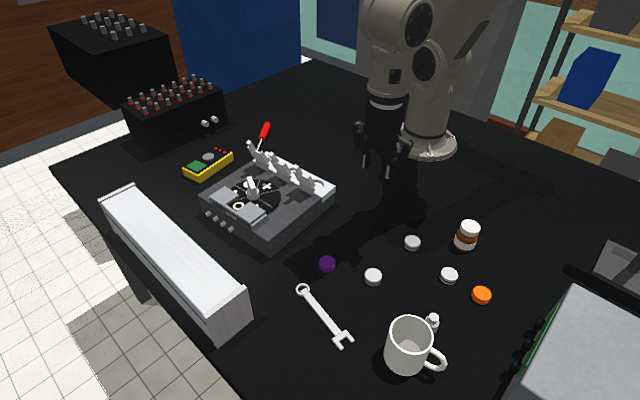

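All three caps are open. The wells show as circles at crop (154,450), (288,440) and (421,431), and the ring is still centred. The loggers haven't moved.

```bash
cat >> h.py <<'E'
def loggers():
    for n,z,box in(('top',.018,(170,130,310,270)),('scene',.014,(300,200,520,330))):
        c=cam(n); m=cv2.inRange(cv2.cvtColor(c['frame'],cv2.COLOR_RGB2HSV),np.array((0,0,80)),np.array((180,60,255)))
        k,l,s,ce=cv2.connectedComponentsWithStats(m)
        for i in range(1,k):
            u,v=ce[i]
            if box[0]<u<box[2] and box[1]<v<box[3] and 60<s[i,4]<400: print(n,ce[i].round(1),s[i,2:].tolist(),onz(c,u,v,z)[:2].round(4))
E
python3 - <<'E'
from h import *
T=cam('top')
print([ct(T,*p,.07)[:2].round(4) for p in((154,450),(288,440),(421,431))])
loggers()
E
```

```text
[array([ 0.4942, -0.046 ]), array([ 0.5008, -0.1308]), array([ 0.5067, -0.2149])]
top [200.3 175.6] [12, 12, 101] [0.6094 0.3972]
top [210.7 218.8] [14, 15, 169] [0.4669 0.3593]
top [214.8 256.2] [21, 18, 270] [0.3455 0.3429]
scene [469.7 227.4] [21, 18, 297] [0.2924 0.3259]
scene [412.2 240.9] [17, 13, 175] [0.4376 0.2415]
scene [463.2 244.3] [23, 16, 140] [0.3589 0.3415]
scene [449.1 273.9] [18, 15, 213] [0.466  0.3612]
scene [372.7 274.9] [18, 15, 219] [0.5904 0.2334]
```

>>> carry_out --targets '[0,-15.6,32.4,0,0,0,-15.6,32.4,0,0,0,-15.6,32.4,0,0,0,0,0,-48,0,0,0,0,-48,0,0,0,0,-47,0,0,0,0,0,0,0,0,0,0,0]'

```text
t: 18.2
eef_pos: [0.4426, 0.2319, 0.0616]
tool_rot: [0.001, 0.999, 0.036, 0.0]
contact_force: [-0.0, -0.4, 0.3]
gripper_width: 1.0
grasp_force: 0.0
```

>>> carry_out --targets '[0,-3.6,9,0,0,0,0,0,-30,0,0,0,0,-20,0,0,0,0,-7,0,0,0,0,0,0,255,0,0,0,0,255,0,0,0,0,255,0,0,0,0,255,0,0,0,0,255,0,0,0,0,255,0,0,0,0]' --newtons 40

```text
t: 19.3
eef_pos: [0.4383, 0.2432, 0.0048]
tool_rot: [-0.001, 0.999, 0.037, 0.0]
contact_force: [-1.9, 0.8, 10.0]
gripper_width: 0.448
grasp_force: 39.0
```

>>> carry_out --targets '[255,0,0,30,0,255,0,0,45,0,255,0,0,45,0,255,8,-41,10,0,255,8,-41,0,0,255,8,-41,0,0,255,8,-41,0,0,255,8,-41,0,0,255,8,-41,0,0,255,8,-41,0,0,255,0,0,0,0,255,0,0,0,0]'

```text
t: 20.5
eef_pos: [0.4936, -0.0454, 0.134]
tool_rot: [-0.0, 0.999, 0.036, 0.0]
contact_force: [-0.7, 0.8, -0.6]
gripper_width: 0.452
grasp_force: 40.9
```

>>> carry_out --targets '[255,0.5,0,-30,0,255,0,0,-25,0,255,0,0,-5,0,255,0,0,-4,0,255,0,0,0,0]'

```text
t: 21.0
eef_pos: [0.4946, -0.0436, 0.0702]
tool_rot: [0.0, 0.999, 0.038, 0.0]
contact_force: [-0.2, -0.0, -0.4]
gripper_width: 0.447
grasp_force: 40.9
```

>>> carry_out --targets '[255,0,-1,-2,0,255,0,0,-1,0,255,0,0,-1,0,255,0,0,0,0]'

```text
t: 21.4
eef_pos: [0.4953, -0.0447, 0.0686]
tool_rot: [-0.002, 0.999, 0.038, 0.001]
contact_force: [-8.7, 4.9, 35.2]
gripper_width: 0.45
grasp_force: 60.0
```

>>> carry_out --targets '[255,0,0,1.5,0,255,0,0,0,0,110,0,0,0,0,110,0,0,0,0,110,0,0,0,0,110,0,0,30,0,0,0,0,50,0,0,0,40,0,0,0,0,45,0,0,0,0,45,0,0,0,0,45,0,0,0,0,0,0,0]'

```text
t: 22.6
eef_pos: [0.4942, 0.1371, 0.1466]
tool_rot: [-0.001, 0.999, 0.043, -0.0]
contact_force: [0.2, -0.4, -0.9]
gripper_width: 0.997
grasp_force: 0.0
```

Run:
```python
from h import *
T=cam('top');S=cam('scene')
a=cv2.resize(T['frame'][185:235,310:410],None,fx=7,fy=7,interpolation=2)
b=cv2.resize(S['frame'][140:190,230:350],None,fx=6,fy=6,interpolation=2)[:,:700]
cv2.imwrite('pics/p4.png',np.vstack([a[:300],b[:300]])[:,:,::-1])
loggers()
```

```text
top [200.3 175.6] [12, 12, 101] [0.6094 0.3972]
top [210.6 218.8] [14, 15, 170] [0.4669 0.3594]
scene [469.7 227.4] [21, 18, 297] [0.2924 0.3259]
scene [463.2 244.3] [23, 16, 142] [0.359  0.3415]
scene [449.1 273.9] [18, 15, 213] [0.466  0.3612]
scene [372.7 274.9] [18, 15, 219] [0.5904 0.2334]
```

View pics/p4.png

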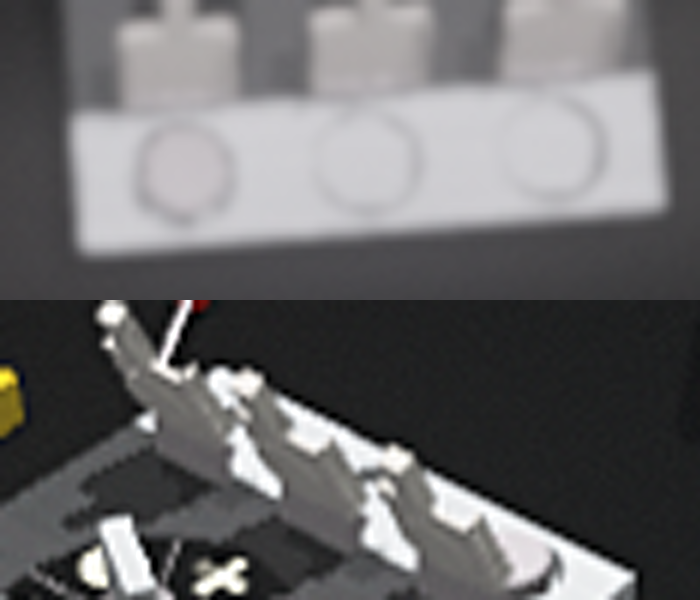

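Logger 1 sits within its well at crop (185,172). Next is the logger at (0.5905, 0.2333).

>>> carry_out --targets '[0,32,32,0,0,0,32,32,0,0,0,32,32,0,0,0,0,0,-45,0,0,0,0,-40,0,0,0,0,0,0,0,0,0,0,0]'

```text
t: 23.5
eef_pos: [0.5907, 0.2237, 0.0629]
tool_rot: [0.001, 0.999, 0.036, -0.0]
contact_force: [0.7, -0.2, 0.5]
gripper_width: 0.998
grasp_force: 0.0
```

>>> carry_out --targets '[0,0,9,0,0,0,0,0,-30,0,0,0,0,-20,0,0,0,0,-8,0,0,0,0,0,0,255,0,0,0,0,255,0,0,0,0,255,0,0,0,0,255,0,0,0,0,255,0,0,0,0,255,0,0,0,0]'

```text
t: 24.6
eef_pos: [0.591, 0.2349, 0.0054]
tool_rot: [-0.0, 0.999, 0.038, 0.001]
contact_force: [-0.5, -0.1, 6.0]
gripper_width: 0.448
grasp_force: 39.7
```

>>> carry_out --targets '[255,0,0,30,0,255,0,0,45,0,255,0,0,45,0,255,-21,-41,10,0,255,-21,-41,0,0,255,-21,-41,0,0,255,-21,-41,0,0,255,0,-41,0,0,255,0,-41,0,0,255,0,-41,0,0,255,0,-41,0,0,255,0,-41,0,0,255,0,-41,0,0,255,0,-38,0,0,255,0,0,0,0,255,0,0,0,0]'

```text
t: 26.2
eef_pos: [0.5059, -0.2142, 0.1344]
tool_rot: [-0.0, 0.999, 0.036, 0.0]
contact_force: [0.0, 0.4, -0.3]
gripper_width: 0.448
grasp_force: 40.5
```

>>> carry_out --targets '[255,1.5,0,-30,0,255,0,0,-25,0,255,0,0,-5,0,255,0,0,-4,0,255,0,0,0,0]'

```text
t: 26.7
eef_pos: [0.5083, -0.2127, 0.0707]
tool_rot: [0.0, 0.999, 0.038, 0.0]
contact_force: [-0.5, -0.4, -0.2]
gripper_width: 0.452
grasp_force: 40.5
```

>>> carry_out --targets '[255,-0.5,-0.8,-0.7,0,255,0,0,0,0,110,0,0,0,0,110,0,0,0,0,110,0,0,0,0,110,0,0,30,0,110,0,0,45,0,110,0,42,0,0,110,0,42,0,0,110,0,42,0,0,110,0,42,0,0,110,0,42,0,0,110,0,42,0,0,0,0,42,0,0,0,0,42,0,0,0,0,0,0,0,0,0,0,0,0]'

```text
t: 28.4
eef_pos: [0.5073, 0.123, 0.1445]
tool_rot: [0.0, 0.999, 0.039, 0.0]
contact_force: [0.4, 0.1, 0.5]
gripper_width: 1.0
grasp_force: 0.0
```

Run:
```python
from h import *
loggers(); T=cam('top')
cv2.imwrite('pics/p5.png',cv2.resize(T['frame'][120:280,170:410],None,fx=3.3,fy=3.3,interpolation=2)[:,:,::-1])
```

```text
top [200.3 175.6] [12, 12, 101] [0.6094 0.3972]
top [210.6 218.8] [14, 15, 170] [0.4669 0.3594]
scene [469.7 227.4] [21, 18, 297] [0.2924 0.3259]
scene [463.2 244.3] [23, 16, 140] [0.3589 0.3415]
scene [449.1 273.9] [18, 15, 213] [0.466  0.3612]
```

View pics/p5.png

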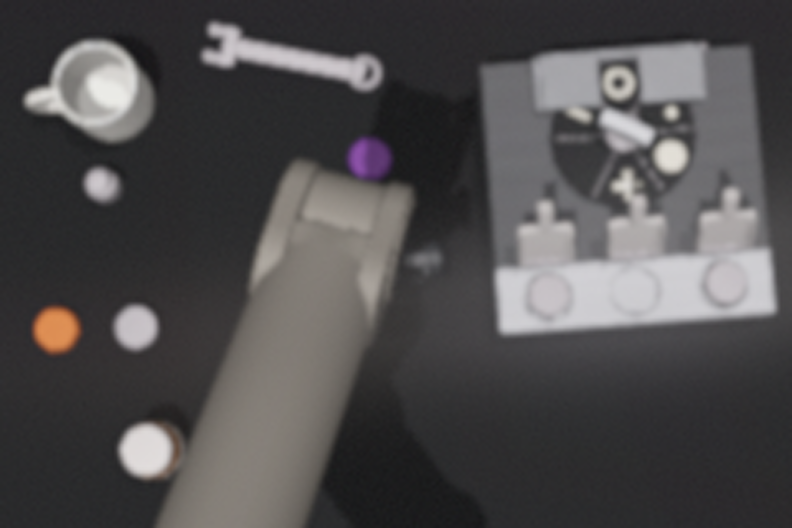

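Loggers are in wells 0 and 2, at crop (548,296) and (724,282). The last one is at (135,327); I'll go in partly open to clear the orange disc at (56,329).

>>> carry_out --targets '[80,-6.8,39.5,0,0,80,-6.8,39.5,0,0,80,-6.8,39.5,0,0,80,-6.8,39.5,0,0,80,-6.8,39.5,0,0,80,-6.8,39.5,0,0,80,0,0,-40,0,80,0,0,-40,0,80,0,0,0,0,80,0,0,0,0]'

```text
t: 29.55
eef_pos: [0.4675, 0.3574, 0.0653]
tool_rot: [0.001, 0.999, 0.036, -0.0]
contact_force: [0.7, -0.1, 0.9]
gripper_width: 0.684
grasp_force: 0.0
```

>>> carry_out --targets '[80,-1,2,0,0,80,0,0,-30,0,80,0,0,-22,0,80,0,0,-8,0,80,0,0,0,0,255,0,0,0,0,255,0,0,0,0,255,0,0,0,0,255,0,0,0,0,255,0,0,0,0,255,0,0,0,0]'

```text
t: 30.65
eef_pos: [0.4667, 0.3615, 0.0065]
tool_rot: [-0.001, 0.999, 0.037, 0.001]
contact_force: [-0.1, -0.4, 5.9]
gripper_width: 0.448
grasp_force: 39.5
```

>>> carry_out --targets '[255,0,0,30,0,255,0,0,45,0,255,0,0,45,0,255,2.9,-41,10,0,255,2.9,-41,0,0,255,2.9,-41,0,0,255,2.9,-41,0,0,255,2.9,-41,0,0,255,2.9,-41,0,0,255,2.9,-41,0,0,255,2.9,-41,0,0,255,2.9,-41,0,0,255,2.9,-41,0,0,255,2.9,-41,0,0,255,2.9,-40,0,0,255,0,0,0,0,255,0,0,0,0]'

```text
t: 32.35
eef_pos: [0.5003, -0.1313, 0.1354]
tool_rot: [-0.0, 0.999, 0.036, 0.001]
contact_force: [-0.2, 0.2, -1.2]
gripper_width: 0.446
grasp_force: 40.6
```

>>> carry_out --targets '[255,0.7,0,-30,0,255,0,0,-25,0,255,0,0,-5,0,255,0,0,-3.5,0,255,0,0,0,0]'

```text
t: 32.85
eef_pos: [0.5016, -0.1294, 0.0717]
tool_rot: [0.0, 0.999, 0.038, 0.0]
contact_force: [0.1, -0.4, -2.0]
gripper_width: 0.446
grasp_force: 40.6
```

>>> carry_out --targets '[255,-0.4,-0.5,-1,0,255,0,0,0,0,110,0,0,0,0,110,0,0,0,0,110,0,0,0,0,110,0,0,45,0,110,0,0,45,0,110,0,0,45,0,110,-40,0,0,0,110,0,45,0,0,110,0,45,0,0,110,0,45,0,0,110,0,45,0,0,110,0,0,0,0]'

```text
t: 34.25
eef_pos: [0.4607, 0.0561, 0.2048]
tool_rot: [-0.0, 0.999, 0.043, -0.0]
contact_force: [1.0, 0.7, 0.2]
gripper_width: 0.566
grasp_force: 0.0
```

Run:
```python
from h import *
T=cam('top');S=cam('scene')
a=cv2.resize(T['frame'][185:235,310:410],None,fx=7,fy=7,interpolation=2)
b=cv2.resize(S['frame'][140:190,230:330],None,fx=7,fy=7,interpolation=2)
cv2.imwrite('pics/p6.png',np.vstack([a[:300],b[:300]])[:,:,::-1])
print(bot.get_obs()['eef_pos']); loggers()
```

```text
[0.46054547 0.05052758 0.20503938]
top [200.3 175.6] [12, 12, 101] [0.6094 0.3972]
top [214.8 256.2] [21, 18, 267] [0.3456 0.343 ]
scene [469.7 227.4] [21, 18, 297] [0.2924 0.3259]
scene [463.1 244.3] [23, 16, 141] [0.359  0.3414]
```

View pics/p6.png

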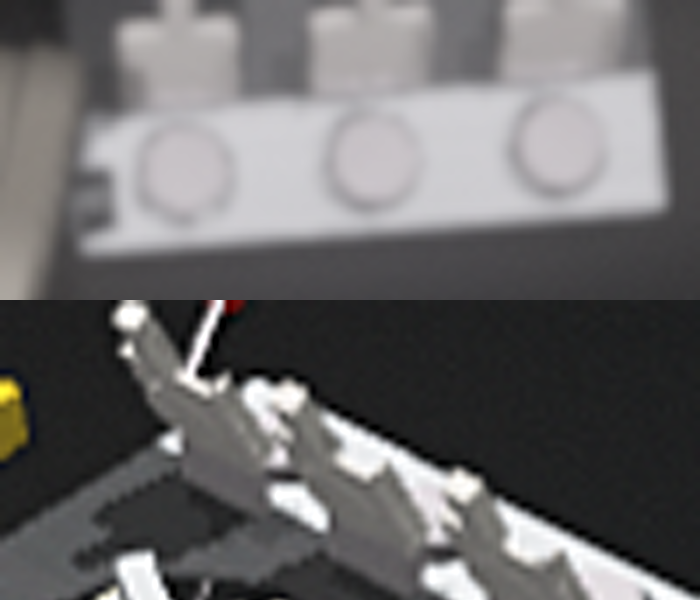

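All three loggers sit in their wells, at crop (185,170), (372,160) and (558,145). Now I close the caps along the reverse arc, cap 0 first.

>>> carry_out --targets '[140,39.3,-29.6,0,0,140,39.3,-29.6,0,0,140,39.3,-29.6,0,0,140,0,0,0,0,140,0,0,0,0]' --newtons 20

```text
t: 34.95
eef_pos: [0.5742, -0.0398, 0.2054]
tool_rot: [0.001, 0.999, 0.034, 0.0]
contact_force: [0.4, 0.7, 0.2]
gripper_width: 0.45
grasp_force: 0.0
```

>>> carry_out --targets '[140,3,1,-25,0,140,0,0,-24,0,140,0,0,0,0,255,0,0,0,0,255,0,0,0,0,255,0,0,0,0,255,0,0,0,0,255,0,0,0,0]'

```text
t: 35.75
eef_pos: [0.5773, -0.0371, 0.1579]
tool_rot: [0.002, 0.999, 0.037, 0.001]
contact_force: [0.1, -5.5, -2.8]
gripper_width: 0.13
grasp_force: 20.3
```

>>> carry_out --targets '[255,-11.4,-0.9,5.6,0,255,-12.2,-1,3.8,0,255,-12.6,-1,2,0,255,-12.7,-1,0,0,255,-12.6,-1,-1.9,0,255,-12.2,-1,-3.7,0,255,-11.5,-0.9,-5.5,0,255,-10.5,-0.8,-7.2,0,255,-9.4,-0.7,-8.6,0,255,-8,-0.6,-10,0,255,-6.4,-0.5,-11,0,255,-4.7,-0.4,-11.9,0,255,-2.9,-0.2,-12.4,0,255,-1,-0.1,-10,0,255,0,0,0,0]'

```text
t: 37.25
eef_pos: [0.4486, -0.0473, 0.086]
tool_rot: [0.002, 0.999, 0.036, 0.001]
contact_force: [-3.4, -7.6, 1.2]
gripper_width: 0.124
grasp_force: 29.7
```

>>> carry_out --targets '[255,0,0,-2,0,255,0,0,0,0,140,0,0,0,0,140,0,0,0,0,140,0,0,0,0,140,0,0,25,0,255,0,0,0,0,255,0,0,0,0,255,0,0,0,0,255,0,0,0,0,255,0,0,0,0,255,0,0,-10,0,255,0,0,-5,0,255,0,0,-2,0,255,0,0,0,0]'

```text
t: 38.75
eef_pos: [0.4486, -0.0449, 0.0912]
tool_rot: [0.0, 0.999, 0.037, -0.0]
contact_force: [-0.1, 0.8, 0.1]
gripper_width: -0.002
grasp_force: 0.0
```

Just above the tab; press gently.

>>> carry_out --targets '[255,0,-2,-1,0,255,0,0,-1,0,255,0,0,0,0]'

```text
t: 39.05
eef_pos: [0.4493, -0.0464, 0.0903]
tool_rot: [-0.001, 0.999, 0.038, 0.0]
contact_force: [-4.3, 2.8, 13.9]
gripper_width: -0.002
grasp_force: 7.1
```

>>> carry_out --targets '[255,0,0,40,0,140,0,0,40,0,140,0,0,36,0,140,34.5,-19,0,0,140,34.5,-19,0,0,140,34.5,-19,0,0,140,34.5,-19,0,0,140,0,0,0,0,140,0,0,0,0]'

```text
t: 39.95
eef_pos: [0.5871, -0.1239, 0.2053]
tool_rot: [0.001, 0.999, 0.037, -0.0]
contact_force: [0.0, 1.1, -0.5]
gripper_width: 0.452
grasp_force: 0.0
```

>>> carry_out --targets '[140,-3,1,-25,0,140,0,0,-24,0,140,0,0,0,0,255,0,0,0,0,255,0,0,0,0,255,0,0,0,0,255,0,0,0,0,255,0,0,0,0]'

```text
t: 40.75
eef_pos: [0.5852, -0.1215, 0.1576]
tool_rot: [0.0, 0.999, 0.038, 0.001]
contact_force: [0.9, 1.1, 3.6]
gripper_width: 0.13
grasp_force: 19.7
```

>>> carry_out --targets '[255,-11.4,-0.9,5.6,0,255,-12.2,-1,3.8,0,255,-12.6,-1,2,0,255,-12.7,-1,0,0,255,-12.6,-1,-1.9,0,255,-12.2,-1,-3.7,0,255,-11.5,-0.9,-5.5,0,255,-10.5,-0.8,-7.2,0,255,-9.4,-0.7,-8.6,0,255,-8,-0.6,-10,0,255,-6.4,-0.5,-11,0,255,-4.7,-0.4,-11.9,0,255,-2.9,-0.2,-12.4,0,255,-1,-0.1,-11,0,255,0,0,0,0]'

```text
t: 42.25
eef_pos: [0.4522, -0.1319, 0.0834]
tool_rot: [-0.0, 0.999, 0.037, -0.003]
contact_force: [-5.1, 2.4, 1.8]
gripper_width: 0.127
grasp_force: 35.5
```

>>> carry_out --targets '[255,0,0,-1,0,255,0,0,0,0,140,0,0,0,0,140,0,0,0,0,140,0,0,0,0,140,0,0,25,0,255,0,0,0,0,255,0,0,0,0,255,0,0,0,0,255,0,0,0,0,255,0,0,0,0,255,0,0,-10,0,255,0,0,-5,0,255,0,0,-2,0,255,0,0,0,0]'

```text
t: 43.75
eef_pos: [0.4556, -0.1319, 0.0914]
tool_rot: [0.0, 0.999, 0.037, -0.0]
contact_force: [1.0, 0.6, 0.2]
gripper_width: -0.001
grasp_force: 0.0
```

>>> carry_out --targets '[255,0,0,-1,0,255,0,0,-1,0,255,0,0,0,0]'

```text
t: 44.05
eef_pos: [0.4561, -0.1321, 0.0905]
tool_rot: [-0.0, 0.999, 0.037, 0.0]
contact_force: [-3.4, 1.1, 11.5]
gripper_width: -0.001
grasp_force: 5.6
```

>>> carry_out --targets '[255,0,0,40,0,140,0,0,40,0,140,0,0,36,0,140,33.7,-19,0,0,140,33.7,-19,0,0,140,33.7,-19,0,0,140,33.7,-19,0,0,140,0,0,0,0,140,0,0,0,0]'

```text
t: 44.95
eef_pos: [0.5908, -0.2085, 0.2054]
tool_rot: [0.001, 0.999, 0.037, -0.0]
contact_force: [-0.2, 0.2, 0.1]
gripper_width: 0.45
grasp_force: 0.0
```

>>> carry_out --targets '[140,-3,1.5,-25,0,140,0,0,-24,0,140,0,0,0,0,255,0,0,0,0,255,0,0,0,0,255,0,0,0,0,255,0,0,0,0,255,0,0,0,0]'

```text
t: 45.75
eef_pos: [0.589, -0.2057, 0.1578]
tool_rot: [-0.0, 0.999, 0.038, 0.001]
contact_force: [1.9, 4.3, 5.5]
gripper_width: 0.128
grasp_force: 21.7
```

>>> carry_out --targets '[255,-11.4,-0.9,5.6,0,255,-12.2,-1,3.8,0,255,-12.6,-1,2,0,255,-12.7,-1,0,0,255,-12.6,-1,-1.9,0,255,-12.2,-1,-3.7,0,255,-11.5,-0.9,-5.5,0,255,-10.5,-0.8,-7.2,0,255,-9.4,-0.7,-8.6,0,255,-8,-0.6,-10,0,255,-6.4,-0.5,-11,0,255,-4.7,-0.4,-11.9,0,255,-2.9,-0.2,-12.4,0,255,-1,-0.1,-11,0,255,0,0,0,0]'

```text
t: 47.25
eef_pos: [0.4557, -0.216, 0.0838]
tool_rot: [-0.001, 0.999, 0.037, -0.003]
contact_force: [-5.5, 4.1, 0.6]
gripper_width: 0.129
grasp_force: 29.1
```

>>> carry_out --targets '[255,0,0,-1,0,255,0,0,0,0,140,0,0,0,0,140,0,0,0,0,140,0,0,0,0,140,0,0,25,0,255,0,0,0,0,255,0,0,0,0,255,0,0,0,0,255,0,0,0,0,255,0,0,0,0,255,0,0,-10,0,255,0,0,-5,0,255,0,0,-2,0,255,0,0,0,0]'

```text
t: 48.75
eef_pos: [0.4594, -0.2164, 0.0915]
tool_rot: [0.0, 0.999, 0.037, -0.0]
contact_force: [0.4, -0.9, -0.8]
gripper_width: 0.003
grasp_force: 0.0
```

>>> carry_out --targets '[255,0,0,-1,0,255,0,0,-1,0,255,0,0,0,0]'

```text
t: 49.05
eef_pos: [0.4598, -0.2167, 0.0906]
tool_rot: [0.0, 0.999, 0.037, 0.0]
contact_force: [-2.2, 1.6, 7.3]
gripper_width: 0.003
grasp_force: 4.0
```

>>> carry_out --targets '[255,0,0,45,0,255,0,0,45,0,140,0,0,45,0,140,-5,-45,0,8.5,140,0,-45,0,8.5,140,0,-45,0,8.5,140,0,-45,0,8.5,140,0,0,0,8.5,140,0,0,0,8.5,140,0,0,0,8.5,140,0,0,0,0,140,0,0,0,0]'

```text
t: 50.25
eef_pos: [0.4547, -0.3965, 0.2251]
tool_rot: [0.0, 0.85, 0.527, 0.001]
contact_force: [-0.7, 0.2, 0.1]
gripper_width: 0.454
grasp_force: 0.0
```

Run:
```python
from h import *
T=cam('top');S=cam('scene'); print(bot.get_obs()['eef_pos'])
a=cv2.resize(T['frame'][125:230,310:410],None,fx=4,fy=4,interpolation=2)
b=cv2.resize(S['frame'][140:245,220:320],None,fx=4,fy=4,interpolation=2)
cv2.imwrite('pics/p7.png',np.hstack([a,b])[:,:,::-1])
```

```text
[ 0.45480135 -0.39629897  0.22502785]
```

View pics/p7.png

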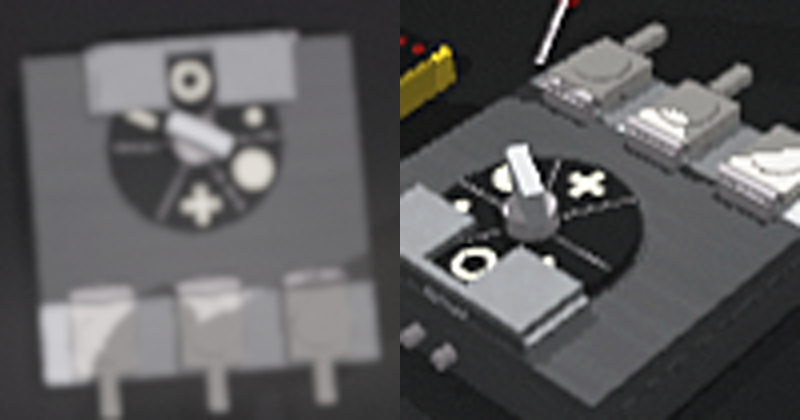

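Caps are all shut and the ring is still in the window at crop (190,80). Now the final turn of +120°.

>>> carry_out --targets '[100,24.4,35,0,0.7,100,24.4,35,0,0,100,24.4,35,0,0,100,24.4,35,0,0,100,24.4,35,0,0,100,24.4,35,0,0,100,24.4,35,0,0,100,24.4,35,0,0,100,0,0,0,0,100,0,0,0,0]'

```text
t: 51.35
eef_pos: [0.6504, -0.1146, 0.2245]
tool_rot: [0.0, 0.845, 0.534, -0.0]
contact_force: [0.1, -0.6, -0.1]
gripper_width: 0.61
grasp_force: 0.0
```

>>> carry_out --targets '[100,0,-2,-40,0,100,0,0,-40,0,100,0,0,-27,0,100,0,0,-10,0,100,0,0,0,0,255,0,0,0,0,255,0,0,0,0,255,0,0,0,0,255,0,0,0,0,255,0,0,0,0,255,0,0,0,0]' --newtons 30

```text
t: 52.45
eef_pos: [0.6494, -0.1182, 0.1098]
tool_rot: [-0.001, 0.846, 0.534, 0.001]
contact_force: [-4.9, 1.4, 7.7]
gripper_width: 0.154
grasp_force: 31.6
```

>>> carry_out --targets '[255,0,0,0,6,255,0,0,0,6,255,0,0,0,6,255,0,0,0,6,255,0,0,0,6,255,0,0,0,6,255,0,0,0,6,255,0,0,0,6,255,0,0,0,6,255,0,0,0,6,255,0,0,0,0]'

```text
t: 53.55
eef_pos: [0.6515, -0.118, 0.1098]
tool_rot: [0.001, 0.465, 0.885, 0.002]
contact_force: [1.7, 2.4, 4.4]
gripper_width: 0.155
grasp_force: 31.2
```

>>> carry_out --targets '[255,0,0,0,6,255,0,0,0,6,255,0,0,0,6,255,0,0,0,6,255,0,0,0,6,255,0,0,0,6,255,0,0,0,6,255,0,0,0,6,255,0,0,0,6,255,0,0,0,6,255,0,0,0,0,255,0,0,0,0]'

```text
t: 54.75
eef_pos: [0.6525, -0.1161, 0.1098]
tool_rot: [0.002, -0.039, 0.999, 0.001]
contact_force: [4.7, 4.8, 2.9]
gripper_width: 0.155
grasp_force: 31.0
```

>>> carry_out --targets '[100,0,0,0,0,100,0,0,0,0,100,0,0,0,0,100,0,0,30,0,100,0,0,45,0,100,0,0,40,0,100,-20,-45,0,0,100,-20,-45,0,0,100,-20,-45,0,0,100,-20,-45,0,0,100,-20,-45,0,0,100,-20,-45,0,0,100,0,0,0,0,100,0,0,0,0,100,0,0,0,0]'

```text
t: 56.25
eef_pos: [0.5305, -0.3872, 0.2228]
tool_rot: [-0.0, -0.04, 0.999, 0.001]
contact_force: [-0.0, -0.1, 0.5]
gripper_width: 0.606
grasp_force: 0.0
```

Run:
```python
from h import *
T=cam('top');S=cam('scene'); print(bot.get_obs()['eef_pos'])
a=cv2.resize(T['frame'][125:230,310:410],None,fx=4,fy=4,interpolation=2)
b=cv2.resize(S['frame'][140:245,235:335],None,fx=4,fy=4,interpolation=2)
cv2.imwrite('pics/p8.png',np.hstack([a,b])[:,:,::-1])
```

```text
[ 0.53103062 -0.3865614   0.22288843]
```

View pics/p8.png

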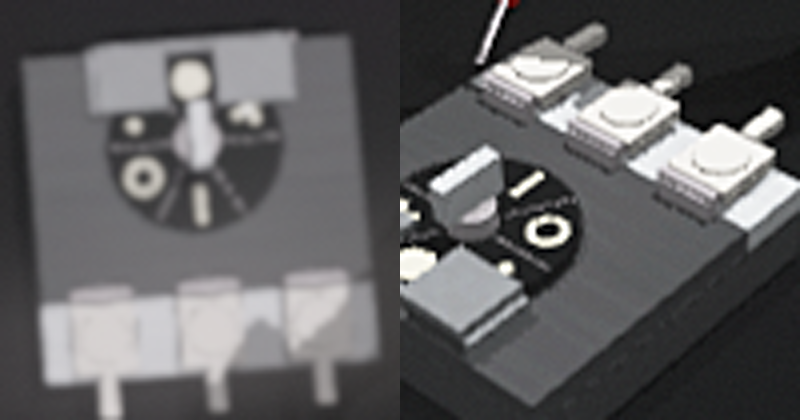

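The solid disc is centred in the window at crop (190,79), the bar mark is opposite at (202,203), and all three caps lie flat. The arm is clear, so I'm handing in.

```bash
python3 -c "
from station import bot
print(bot.hand_in())"
```

```text
the job is handed in; nothing more can be done
None
```

The job is handed in, with no verdict shown: the last pictures show the solid disc in mid-window, all three caps shut over the three loggers, and the arm clear; the ring was still in mid-window once the caps were shut, and the other bench items I checked had not moved.

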